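# First start of the jigsaw after a blade change

### The arm

A 6-joint arm with a two-finger parallel gripper is mounted at the origin on the work surface. World frame = base frame: x ahead of the robot, y to its left, z up, the work surface at z = 0. Lengths are in m, angles in rad, forces in N, time in s.
With the tool pointing down it reaches from about 0.375 to 0.975 m from the base axis. Payload 3.8 kg.
Tool frame: the origin (TCP) lies midway between the tips of the shut fingers; the grasp point (between the pads) lies 19 mm behind it; z points along the fingers, y is the direction in which the jaws open and shut (so a half turn about z gives the same grasp; the last joint's range is limited). The gripper opens to 85 mm and grips with 20 to 120 N. Pads are 22 mm wide; open, the fingers measure 114 mm over their backs; the gripper's body (76 mm by 85 mm) begins 54 mm behind the grasp point. The pads swing forward as they close: fully open they stand 13 mm farther back than shut.
Start: joints at [1.222, 0.264, 1.604, -0, 1.274, -0.037], TCP at [0.207, 0.642, 0.231] pointing down, gripper open.
Joint ranges: [-2.63, 2.63], [-0.94, 2.18], [0.31, 2.57], [-1.31, 4.45], [0, 2.66], [-2.55, 2.55]. Speed limits (rad/s): [2.57, 2.57, 3.14, 3.14, 3.14, 3.14].

### API

Orientations are given as a rotation vector (axis times angle).
In Python, from workcell import bot gives the robot as it stands.
- The arm moves only by the tool drive_tool, never from a script. Its argument "steps" is a list of rows, each a list of 2 entries, a list of its own where there are three numbers: the shift along the tool's x, y, z in mm, then the turn about the tool's z in degrees. In form: [[[dx, dy, dz], twist], ...]. A call has 1 to 8 rows; each row shifts and turns the commanded pose from where the row before left it, along the tool's axes as they then stand; what a row does not reach is not made up. A row lasts 1/12 s, in which the tool goes at most 41.7 mm and 7.16 degrees, less where a joint would pass 70% of its speed; a pose out of reach is approached as far as the arm can. A call is refused whole if a number of a shift passes 41.7 or a number of a turn 7.16, either way. A call with a gripper value outside its range is refused whole. "jaw" is the opening, from 0 (shut) to 1 (fully open), set as the call begins (left out, the last holds). The fingers move at their own pace and stop on an object; "force" is the grip in N (left out, the last holds). Time passes only in rows, so rows that do not move let the fingers close. It gives the time, the measured TCP pose, the force and the opening at its end, in the units of the state.
- bot.read_state(): the state, without advancing time (a new reading comes with each control period).
- bot.read_camera(name): name is "scene" or "top"; returns the picture (480x640x3 uint8, red, green, blue); there is no depth.
- bot.camera_info(name): a dict with "fx", "fy", "cx", "cy" (pixels), "position" and "attitude" of the camera in the world. Camera axes: x right, y down, z forward; pixel columns grow to the right and rows downward; lengths in m; the calibration is good to about 2 mm. A picture is of the moment at which its call begins. camera_info takes no time and is no camera call.
- bot.finish_job(): hands the job in, once; it reports no verdict.
The state is a dict: "time": time; "q": joint angles; "joint_vel": joint speeds; "joint_torque": joint torques, N m; "tool_pos": TCP position; "tcp_rot": TCP orientation; "wrist_force": force on the tool from outside, world axes, zero at the start; "torque": the same for the moment, N m; "width": opening from 0.0 (shut) to 1.0 (fully open).
Only numpy, scipy, OpenCV 4.12 (cv2) and the standard library are available. Lean on these libraries where they do the work, as an engineer would, in place of code of your own. Each camera call takes 0.05 s, during which the arm holds its last target.

### The job

The little table jigsaw has just had a new blade, so start it the careful way: first point at the blade, holding the fingertips 2 to 3 cm above its tip for two seconds so that the class sees it stands clear. Then press the start button on the saw's own switch box and let it spring back, and finish with the fingertips poised 2 to 3 cm above the mushroom stop button of that same box, ready but not touching it, and stay there. Never touch the saw or its baseboard, the stop button, or anything of the disc sander next to it, and leave the loose things lying where they are.

Things in the scene. Friction and masses are not known exactly. Their poses are not given: they have to be found in the camera images.
- saw: Table jigsaw fixed on a plywood board 240 x 220 x 15 mm (x by y), left or right of the robot. Origin: centre of the board's underside, on the table; x to its far edge, y left, z up. Square aluminium saw table 100 x 100 mm centred at (45, 30) mm, top 98 mm above the work surface; a fence 112 mm high, 35 mm to the blade's left; motor below. No upper arm: free above. Its switch box is a separate thing.
- blade_tip (a point): Top of the saw blade: a thin upright steel blade, 5 x 2 mm, standing 22 mm out of the middle of the saw's aluminium table. This point is its upper end, 120 mm above the work surface.
- saw_box: The saw's switch box, fixed on the front of the saw's board: grey, 66 x 118 mm (x by y), 48 mm high, lid 63 mm above the work surface. Origin: centre of its underside, 15 mm above the work surface; x away from the robot, y left along its length, z up. On the lid: start button at y = +29 mm, stop button at y = -29 mm.
- saw_start_top (a point): Centre of the top of the saw's start button: the small flat black button, 25 mm across, in a steel collar, 9 mm above the lid (72 mm above the work surface). Pressed straight down.
- saw_start (a joint): Travel of the saw's start button, m: 0 up, 0.005 fully down. A spring: about 0.5 N to begin, 5 N fully down; it springs back when let go.
- saw_stop_top (a point): Centre of the top of the saw's stop button: the large domed black mushroom, 42 mm across, on a neck, 27 mm above the lid (90 mm above the work surface).
- saw_stop (a joint): Travel of the saw's stop button, m: 0 up, 0.005 fully down; sprung like the start button (about 1.5 N moves it 1 mm), and never to be touched.
- sander: Disc sander on a baseboard of the same size, beside the saw (on the other side): an upright disc 90 mm across, brown abrasive face towards the robot, with a narrow aluminium rest before it; 115 mm high overall. Origin: centre of the board's underside, axes as for the saw. Not to be touched.
- sander_box: The sander's switch box, exactly like the saw's, on the front of the sander's baseboard. Origin: centre of its underside. Not to be touched, its buttons neither.
- blank: Loose brown wooden blank 60 x 60 x 6 mm with a round hole, lying on the saw's baseboard left of the switch box. Origin: centre of its underside.
- offcut: Loose pine block 40 x 45 x 20 mm on the sander's baseboard left of its switch box. Origin: centre of its underside.
- jar: Loose white screw-top jar, 52 mm across, 55 mm high, standing between the two machines. Origin: centre of its underside.
- strip: Loose pine strip 12 x 200 x 10 mm lying behind the boards. Origin: centre of its underside.
- sanding_block: Loose cork sanding block 110 x 60 x 30 mm, left of the left board. Origin: centre of its underside.
- brush: Loose bench brush 160 x 40 x 40 mm, right of the right board. Origin: centre of its underside.
- glue: Loose white glue bottle, 60 mm across, 150 mm high, behind the boards. Origin: centre of its underside.

How it is judged:
By the outcome, as a careful person would: the job done as asked, in the order asked, and still so for the second after the job is handed in, with the robot touching nothing.
It also fails if it takes over 43 s, if anything falls off the work surface, if the arm or the gripper's body presses on something with over 40 N, if the wrist force passes 120 N, or if a joint passes its speed limit or range.

## Working session

There is one attempt and no reset: what is moved stays moved. The work goes in short steps, Python scripts to look and compute and a tool call to move; the robot and the scene stay as the last step left them, time stands still between calls to the robot, and variables do not carry over. Pictures are saved under pics/ and viewed, and the job is handed in when it is done.

Besides the shell and the picture viewer there is one more tool, called after "Request:" by a JSON object that holds its "api" and its "payload", one argument or row to a line. drive_tool: Moves the arm, as the interface text tells. Its arguments: {"type":"object","properties":{"steps":{"type":"array","items":{"type":"array"}},"jaw":{"type":"number"},"force":{"type":"number"}},"required":["steps"]}

```bash
ls; mkdir -p pics; python3 - <<'E'
from workcell import bot
import cv2
for n in ["scene","top"]:
    im=bot.read_camera(n); cv2.imwrite(f"pics/{n}0.png",im[:,:,::-1]); print(n,bot.camera_info(n))
print(bot.read_state())
E
```

```text
pics
scene {'fx': 463.51856573474925, 'fy': 463.51856573474925, 'cx': 322.339623083181, 'cy': 237.29680349074312, 'position': array([ 0.88453449, -0.52368421,  0.95424512]), 'attitude': array([-2.4556239 , -0.58509997,  0.20046709])}
top {'fx': 462.1775654912328, 'fy': 462.1775654912328, 'cx': 319.7105145409188, 'cy': 233.48850952334516, 'position': array([0.44835803, 0.01094735, 1.29551854]), 'attitude': array([-2.16385771,  2.16107912, -0.1659089 ])}
{'time': 0.1, 'q': array([ 1.22212599e+00,  2.64717432e-01,  1.60525886e+00, -3.89067317e-06,
        1.27365986e+00, -3.68828992e-02]), 'joint_vel': array([ 0.00035357, -0.00181362, -0.00222928,  0.0010769 ,  0.00068539,
       -0.00066654]), 'joint_torque': array([ 8.85515219e-04, -5.16711080e+01, -3.68593204e+01, -2.68682919e-05,
        6.33650052e-03,  1.82265893e-05]), 'tool_pos': array([0.20683069, 0.64184089, 0.23004823]), 'tcp_rot': array([-0.48771099, -3.10311064,  0.00315119]), 'wrist_force': array([ 0.22070108, -0.74685371,  0.4749621 ]), 'torque': array([ 0.00271254,  0.00313279, -0.00530561]), 'width': 0.9980546701025299}
```

View pics/scene0.png

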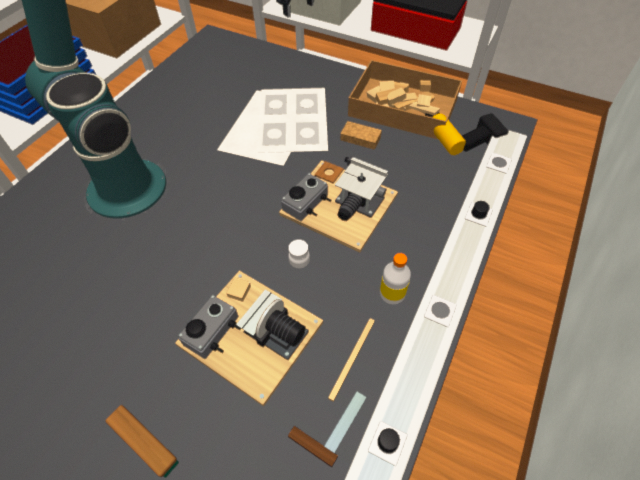

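View pics/top0.png

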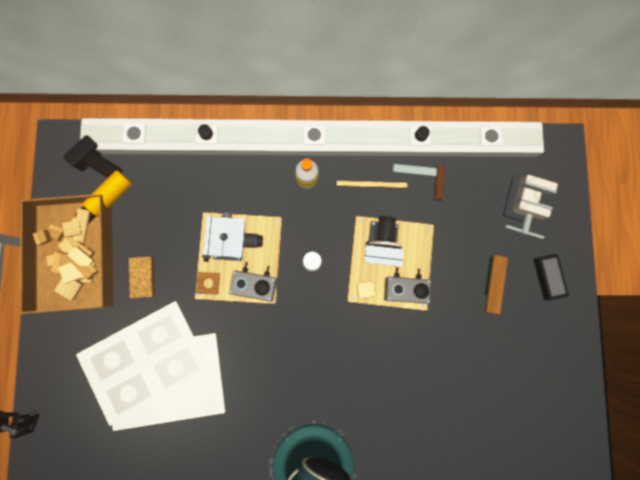

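The saw is the left machine (top view around (238,257)) and the sander is the right one. I'll enlarge the saw in both views.

```bash
python3 - <<'E'
import cv2
t=cv2.imread("pics/top0.png")[205:310,185:290]
cv2.imwrite("pics/t1.png",cv2.resize(t,None,fx=5.6,fy=5.6,interpolation=cv2.INTER_CUBIC))
t=cv2.imread("pics/scene0.png")[150:255,270:410]
cv2.imwrite("pics/s1.png",cv2.resize(t,None,fx=5.6,fy=5.6,interpolation=cv2.INTER_CUBIC))
E
```

```text
(no output)
```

View pics/t1.png

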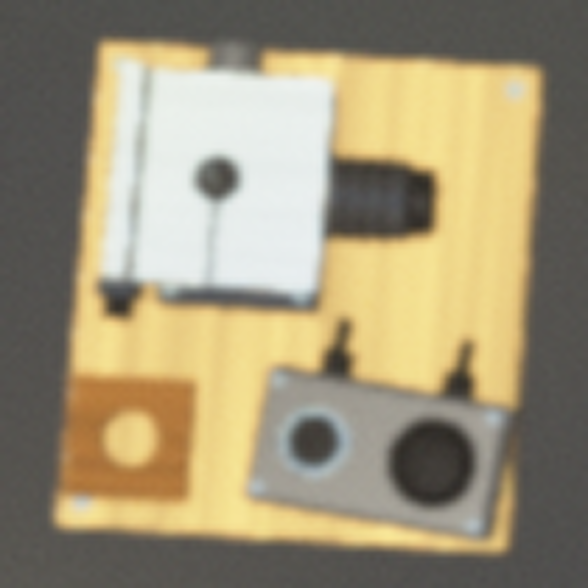

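View pics/s1.png

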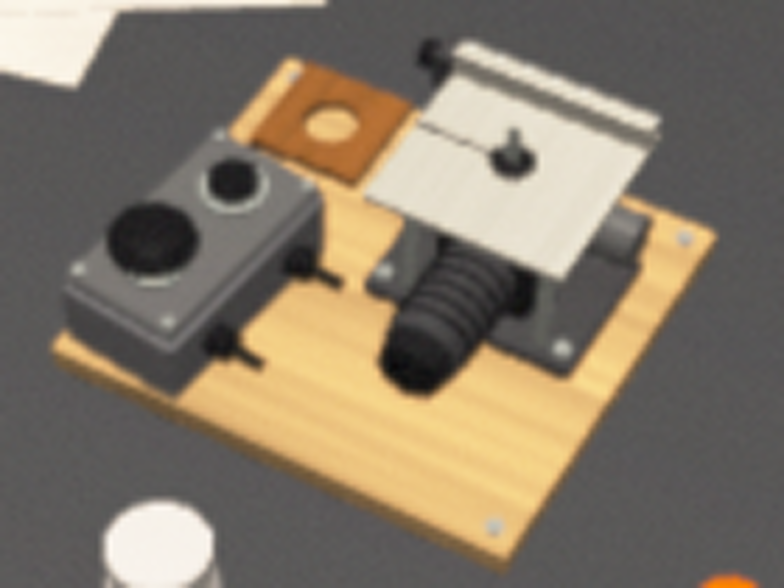

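The top crop shows the start button at about (314,440), the stop at (431,461) and the blade hole at (217,178). In the scene crop, start is at about (232,182), stop at (152,238) and the blade tip at (514,130).

```bash
cat > h.py <<'E'
import numpy as np
from scipy.spatial.transform import Rotation as R
from workcell import bot
def ray(n,px):
    c=bot.camera_info(n); d=np.array([(px[0]-c['cx'])/c['fx'],(px[1]-c['cy'])/c['fy'],1])
    return c['position'],R.from_rotvec(c['attitude']).apply(d)
def plane(n,px,z):
    o,d=ray(n,px); return o+d*(z-o[2])/d[2]
def tri(a,b):
    A=np.zeros((3,3));B=np.zeros(3)
    for n,p in (("top",a),("scene",b)):
        o,d=ray(n,p); d=d/np.linalg.norm(d); P=np.eye(3)-np.outer(d,d); A+=P;B+=P@o
    return np.linalg.solve(A,B)
def proj(n,X):
    c=bot.camera_info(n); v=R.from_rotvec(c['attitude']).inv().apply(np.array(X)-c['position'])
    return np.array([c['cx']+c['fx']*v[0]/v[2],c['cy']+c['fy']*v[1]/v[2]])
T=lambda u:((np.array(u)+.5)/5.6-.5)+[185,205]
S=lambda u:((np.array(u)+.5)/5.6-.5)+[270,150]
E
python3 - <<'E'
from h import *
np.set_printoptions(precision=4,suppress=True)
for n,t,s,z in [("start",(314,440),(232,182),.072),("stop",(431,461),(152,238),.083)]:
    print(n,plane("top",T(t),z),plane("scene",S(s),z),tri(T(t),S(s)))
h=plane("top",T((217,178)),.098); print("hole",h,plane("scene",S((512,161)),.098))
print("tip scene",plane("scene",S((514,130)),.12))
# lid corners top
for p in [(275,368),(513,408),(487,535),(248,495)]: print("lid",plane("top",T(p),.063))
for p in [(102,40),(542,66),(508,552),(54,526)]: print("board",plane("top",T(p),.015))
for p in [(148,68),(335,78),(318,300),(127,290)]: print("table",plane("top",T(p),.098))
print("fence",plane("top",T((120,58)),.112),plane("top",T((104,282)),.112))
st=bot.read_state();print(R.from_rotvec(st['tcp_rot']).as_matrix())
E
```

```text
start [0.4793 0.193  0.072 ] [0.482  0.1892 0.072 ] [0.4795 0.1938 0.0664]
stop [0.4694 0.137  0.083 ] [0.4708 0.1344 0.083 ] [0.4693 0.1372 0.0794]
hole [0.5997 0.2367 0.098 ] [0.6005 0.2357 0.098 ]
tip scene [0.6009 0.2337 0.12  ]
lid [0.5135 0.2135 0.063 ]
lid [0.4947 0.1007 0.063 ]
lid [0.4351 0.1122 0.063 ]
lid [0.4538 0.2247 0.063 ]
board [0.6795 0.3115 0.015 ]
board [0.6671 0.0918 0.015 ]
board [0.4264 0.1058 0.015 ]
board [0.439  0.3268 0.015 ]
table [0.6513 0.2702 0.098 ]
table [0.6469 0.1831 0.098 ]
table [0.543  0.1887 0.098 ]
table [0.5475 0.2767 0.098 ]
fence [0.6536 0.2802 0.112 ] [0.55   0.2841 0.112 ]
[[-0.9518  0.3068 -0.0007]
 [ 0.3068  0.9518 -0.0019]
 [ 0.0001 -0.002  -1.    ]]
```

Request:
{"api": "drive_tool", "payload": {
  "steps": [
    [[0, 0, 0], 7],
    [[0, 0, 0], 7],
    [[0, 0, 0], 7],
    [[0, 0, 0], 7],
    [[0, 0, 0], 7],
    [[0, 0, 0], 7],
    [[0, 0, 0], 7],
    [[0, 0, 0], 7]
  ],
  "jaw": 0,
  "force": 40
}}

```text
time: 0.77
tool_pos: [0.2069, 0.642, 0.2305]
tcp_rot: [1.895, 2.505, -0.002]
wrist_force: [-0.4, -0.1, 0.7]
width: 0.003
```

Request:
{"api": "drive_tool", "payload": {
  "steps": [
    [[0, 0, 0], 7],
    [[0, 0, 0], 7],
    [[0, 0, 0], 7],
    [[0, 0, 0], 5],
    [[0, 0, 0], 0],
    [[0, 0, 0], 0]
  ]
}}

```text
time: 1.27
tool_pos: [0.2069, 0.6421, 0.2307]
tcp_rot: [2.401, 2.025, -0.001]
wrist_force: [1.0, -0.2, 0.3]
width: 0.004
```

```bash
cat >> h.py <<'E'
def go(target):
    s=bot.read_state(); M=R.from_rotvec(s['tcp_rot']).as_matrix()
    d=np.array(target)-s['tool_pos']
    print('t',s['time'],'pos',s['tool_pos'].round(4),'F',s['wrist_force'].round(2),'w',round(s['width'],3),'q',s['q'].round(2))
    print('zaxis',M[:,2].round(4),'y',M[:,1].round(3),'shift tool mm',(M.T@d*1000).round(1))
E
python3 -c "
from h import *
go([.6,.2355,.231])"
```

```text
t 1.2667 pos [0.2069 0.6421 0.2307] F [ 1.02 -0.23  0.26] w 0.004 q [1.22 0.26 1.6  0.   1.27 1.39]
zaxis [-4.e-04 -1.e-03 -1.e+00] y [ 0.986 -0.169 -0.   ] shift tool mm [-3.345e+02  4.560e+02 -1.000e-01]
```

Request:
{"api": "drive_tool", "payload": {
  "steps": [
    [[-10, 14, 0], 0],
    [[-20, 27, 0], 0],
    [[-21, 28, 0], 0],
    [[-21, 28, 0], 0],
    [[-21, 28, 0], 0],
    [[-21, 28, 0], 0],
    [[-21, 28, 0], 0],
    [[-21, 28, 0], 0]
  ]
}}

```text
time: 1.93
tool_pos: [0.3874, 0.4507, 0.2313]
tcp_rot: [2.402, 2.024, -0.0]
wrist_force: [-0.0, -0.6, 0.1]
width: -0.002
```

Request:
{"api": "drive_tool", "payload": {
  "steps": [
    [[-21, 29, 0], 0],
    [[-21, 29, 0], 0],
    [[-21, 29, 0], 0],
    [[-21, 29, 0], 0],
    [[-20, 28, 0], 0],
    [[-10, 14, 0], 0],
    [[0, 0, 0], 0],
    [[0, 0, 0], 0]
  ]
}}

```text
time: 2.6
tool_pos: [0.5229, 0.3121, 0.2311]
tcp_rot: [-2.405, -2.02, 0.001]
wrist_force: [-0.7, 0.6, 0.0]
width: 0.001
```

```bash
python3 -c "
from h import *
go([.6,.2355,.146])"
```

```text
t 2.6 pos [0.5229 0.3121 0.2311] F [-0.74  0.64  0.05] w 0.001 q [0.5  0.14 1.75 0.   1.25 0.67]
zaxis [-6.e-04 -1.e-04 -1.e+00] y [ 0.985 -0.173 -0.001] shift tool mm [-62.1  89.2  85. ]
```

Request:
{"api": "drive_tool", "payload": {
  "steps": [
    [[-15, 22, 0], 0],
    [[-21, 30, 0], 0],
    [[-18, 26, 0], 0],
    [[-8, 11, 10], 0],
    [[0, 0, 20], 0],
    [[0, 0, 20], 0],
    [[0, 0, 15], 0],
    [[0, 0, 0], 0]
  ]
}}

```text
time: 3.27
tool_pos: [0.5955, 0.2372, 0.1611]
tcp_rot: [-2.4, -2.022, 0.012]
wrist_force: [-0.5, -1.0, -0.9]
width: -0.0
```

```bash
python3 - <<'E'
from h import *
import cv2
for n in ["scene","top"]:
    im=bot.read_camera(n)[:,:,::-1]
    c=im[100:240,270:410] if n=="scene" else im[190:310,180:300]
    cv2.imwrite(f"pics/{n}2.png",cv2.resize(c,None,fx=4,fy=4,interpolation=cv2.INTER_CUBIC))
go([.6,.2355,.146]); print(proj("scene",bot.read_state()['tool_pos']))
E
```

```text
t 3.3667 pos [0.5979 0.238  0.1652] F [ 0.05 -0.03  0.61] w -0.002 q [0.34 0.25 1.74 0.   1.15 0.51]
zaxis [-2.7e-03 -5.0e-04 -1.0e+00] y [ 0.985 -0.17  -0.003] shift tool mm [-2.   2.5 19.2]
[362.09697023 158.05225748]
```

View pics/scene2.png

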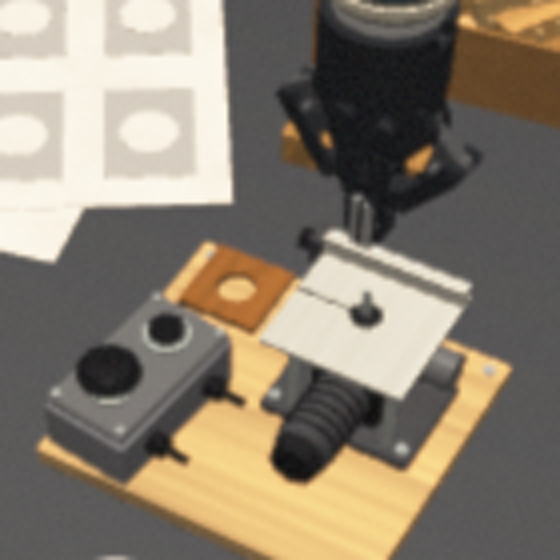

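View pics/top2.png

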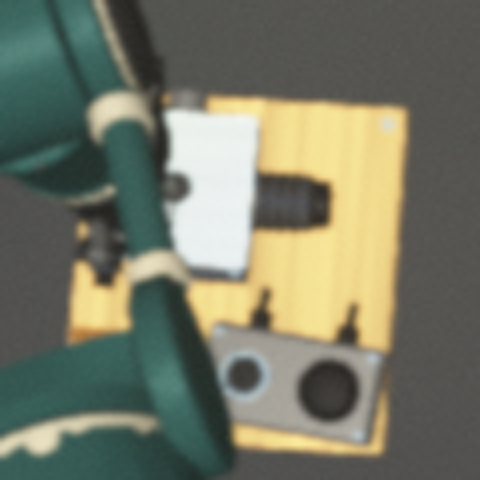

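Request:
{"api": "drive_tool", "payload": {
  "steps": [
    [[-1, 1, 8], 0],
    [[-1, 1, 8], 0],
    [[0, 0, 4], 0],
    [[0, 0, 0], 0],
    [[0, 0, 0], 0]
  ]
}}

```text
time: 3.78
tool_pos: [0.6008, 0.2349, 0.146]
tcp_rot: [-2.404, -2.022, 0.001]
wrist_force: [0.3, 0.2, 0.5]
width: -0.002
```

```bash
python3 - <<'E'
from h import *
import cv2
im=bot.read_camera("scene")[:,:,::-1]
cv2.imwrite("pics/s3.png",cv2.resize(im[140:200,330:400],None,fx=8,fy=8,interpolation=cv2.INTER_CUBIC))
go([.6003,.2352,.145]); 
for z in (.12,.145): print(proj("scene",[.6003,.2352,z]))
E
```

```text
t 3.8333 pos [0.6011 0.2349 0.1464] F [-0.31  0.18  0.55] w -0.001 q [0.33 0.27 1.76 0.   1.11 0.51]
zaxis [ 1.e-04  0.e+00 -1.e+00] y [ 0.985 -0.171  0.   ] shift tool mm [ 0.1 -0.9  1.4]
[361.40104344 172.32144725]
[362.02437778 165.11124825]
```

View pics/s3.png

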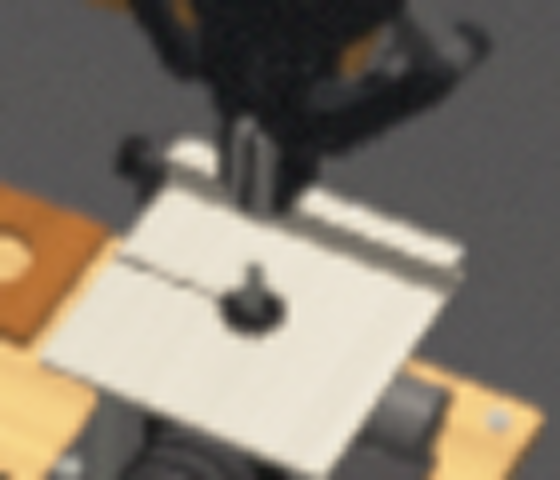

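Request:
{"api": "drive_tool", "payload": {
  "steps": [
    [[0, -1, 1], 0],
    [[0, 0, 0], 0],
    [[0, 0, 0], 0],
    [[0, 0, 0], 0],
    [[0, 0, 0], 0],
    [[0, 0, 0], 0],
    [[0, 0, 0], 0],
    [[0, 0, 0], 0]
  ]
}}

```text
time: 4.5
tool_pos: [0.6001, 0.2351, 0.1453]
tcp_rot: [-2.404, -2.022, -0.0]
wrist_force: [0.0, -0.5, 0.9]
width: -0.004
```

Request:
{"api": "drive_tool", "payload": {
  "steps": [
    [[0, 0, 0], 0],
    [[0, 0, 0], 0],
    [[0, 0, 0], 0],
    [[0, 0, 0], 0],
    [[0, 0, 0], 0],
    [[0, 0, 0], 0],
    [[0, 0, 0], 0],
    [[0, 0, 0], 0]
  ]
}}

```text
time: 5.17
tool_pos: [0.6001, 0.2351, 0.1453]
tcp_rot: [2.404, 2.022, 0.0]
wrist_force: [-0.3, -0.0, -0.2]
width: 0.003
```

Request:
{"api": "drive_tool", "payload": {
  "steps": [
    [[0, 0, 0], 0],
    [[0, 0, 0], 0],
    [[0, 0, 0], 0],
    [[0, 0, 0], 0],
    [[0, 0, 0], 0],
    [[0, 0, 0], 0],
    [[0, 0, 0], 0],
    [[0, 0, 0], 0]
  ]
}}

```text
time: 5.83
tool_pos: [0.6001, 0.2351, 0.1453]
tcp_rot: [-2.404, -2.022, 0.0]
wrist_force: [0.5, 1.1, -0.0]
width: -0.001
```

Request:
{"api": "drive_tool", "payload": {
  "steps": [
    [[0, 0, 0], 0],
    [[0, 0, 0], 0],
    [[0, 0, 0], 0],
    [[0, 0, 0], 0],
    [[0, 0, 0], 0],
    [[0, 0, 0], 0],
    [[0, 0, 0], 0],
    [[0, 0, 0], 0]
  ]
}}

```text
time: 6.5
tool_pos: [0.6001, 0.2351, 0.1453]
tcp_rot: [2.404, 2.022, 0.0]
wrist_force: [-0.4, -0.8, -0.5]
width: 0.004
```

```bash
python3 -c "
from h import *
go([.4798,.1918,.125])"
```

```text
t 6.5 pos [0.6001 0.2351 0.1453] F [-0.44 -0.84 -0.47] w 0.004 q [ 0.33  0.27  1.76 -0.    1.11  0.51]
zaxis [ 0. -0. -1.] y [ 0.985 -0.171  0.   ] shift tool mm [ -63.3 -111.1   20.3]
```

Request:
{"api": "drive_tool", "payload": {
  "steps": [
    [[0, 0, -15], 0],
    [[-9, -16, -10], 0],
    [[-14, -24, 0], 0],
    [[-14, -24, 0], 0],
    [[-14, -24, 0], 0],
    [[-9, -16, 0], 0],
    [[-4, -7, 0], 0],
    [[0, 0, 0], 0]
  ]
}}

```text
time: 7.17
tool_pos: [0.4785, 0.1906, 0.1703]
tcp_rot: [-2.404, -2.022, 0.0]
wrist_force: [0.5, -0.6, 0.4]
width: 0.0
```

Request:
{"api": "drive_tool", "payload": {
  "steps": [
    [[0, 0, 15], 0],
    [[0, 0, 25], 0],
    [[0, 0, 15], 0],
    [[0, 0, 10], 0],
    [[0, 0, 0], 0],
    [[0, 0, 0], 0]
  ]
}}

```text
time: 7.67
tool_pos: [0.4803, 0.1912, 0.105]
tcp_rot: [-2.404, -2.022, 0.001]
wrist_force: [0.8, 0.5, 0.1]
width: -0.004
```

```bash
python3 - <<'E'
from h import *
import cv2
for n in ("scene","top"):
    im=bot.read_camera(n)[:,:,::-1]
    c=im[120:220,260:380] if n=="scene" else im[200:310,190:300]
    cv2.imwrite(f"pics/{n}4.png",cv2.resize(c,None,fx=5.6,fy=5.6,interpolation=cv2.INTER_CUBIC))
go([.4798,.1918,.085]);print(proj("scene",bot.read_state()['tool_pos']))
E
```

```text
t 7.7667 pos [0.4812 0.1916 0.1064] F [-0.3  -0.11  0.56] w 0.001 q [0.33 0.08 2.06 0.   1.   0.5 ]
zaxis [ 2.e-03  7.e-04 -1.e+00] y [ 0.985 -0.171  0.002] shift tool mm [-0.  -1.5 21.4]
[310.78321396 172.023466  ]
```

View pics/scene4.png

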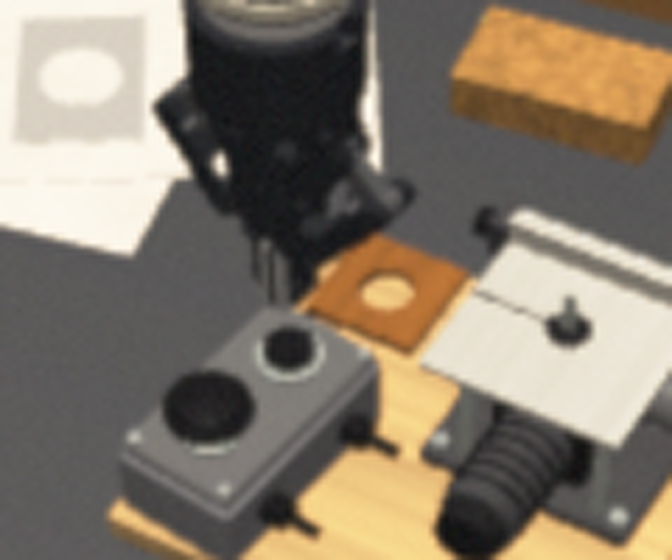

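View pics/top4.png

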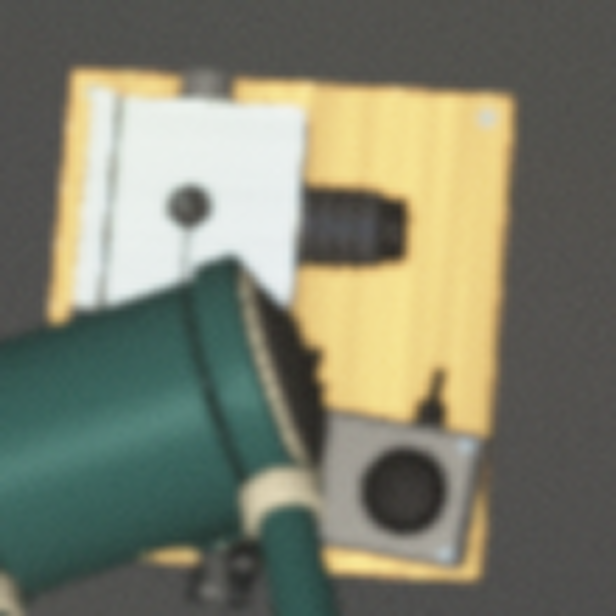

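Request:
{"api": "drive_tool", "payload": {
  "steps": [
    [[-0.5, -1, 10], 0],
    [[0, 0, 10], 0],
    [[0, 0, 6], 0],
    [[0, 0, 2], 0],
    [[0, 0, 0], 0],
    [[0, 0, 0], 0],
    [[0, 0, 0], 0]
  ]
}}

```text
time: 8.35
tool_pos: [0.479, 0.1908, 0.0775]
tcp_rot: [2.404, 2.022, 0.001]
wrist_force: [0.1, -0.3, 0.2]
width: -0.006
```

```bash
python3 -c "
from h import *
go([.480,.191,.0672])"
```

```text
t 8.35 pos [0.479  0.1908 0.0775] F [ 0.06 -0.33  0.24] w -0.006 q [0.33 0.11 2.09 0.   0.94 0.5 ]
zaxis [ 4.e-04  2.e-04 -1.e+00] y [ 0.985 -0.171  0.   ] shift tool mm [ 0.4  1.  10.3]
```

Request:
{"api": "drive_tool", "payload": {
  "steps": [
    [[0, 1, 2], 0],
    [[0, 0, 2], 0],
    [[0, 0, 2], 0],
    [[0, 0, 1], 0],
    [[0, 0, 0], 0],
    [[0, 0, 0], 0]
  ]
}}

```text
time: 8.85
tool_pos: [0.48, 0.1906, 0.0705]
tcp_rot: [2.404, 2.022, 0.001]
wrist_force: [-0.1, -0.1, 1.3]
width: -0.001
```

Request:
{"api": "drive_tool", "payload": {
  "steps": [
    [[0, 0, 1], 0],
    [[0, 0, 1], 0],
    [[0, 0, 0.5], 0],
    [[0, 0, 0], 0],
    [[0, 0, 0], 0],
    [[0, 0, 0], 0]
  ]
}}

```text
time: 9.35
tool_pos: [0.48, 0.1906, 0.0681]
tcp_rot: [2.404, 2.022, 0.001]
wrist_force: [0.8, 0.0, 3.5]
width: 0.001
```

Request:
{"api": "drive_tool", "payload": {
  "steps": [
    [[0, 0, 0.8], 0],
    [[0, 0, 0.5], 0],
    [[0, 0, 0], 0],
    [[0, 0, 0], 0],
    [[0, 0, 0], 0],
    [[0, 0, 0], 0]
  ]
}}

```text
time: 9.85
tool_pos: [0.48, 0.1907, 0.067]
tcp_rot: [2.404, 2.022, 0.001]
wrist_force: [-0.3, 0.0, 6.9]
width: 0.001
```

The button is bottomed out: 5.0 mm down at 6.9 N. Next I'll lift straight up.

Request:
{"api": "drive_tool", "payload": {
  "steps": [
    [[0, 0, -5], 0],
    [[0, 0, -10], 0],
    [[0, 0, -20], 0],
    [[0, 0, -20], 0],
    [[0, 0, -5], 0],
    [[0, 0, 0], 0],
    [[0, 0, 0], 0],
    [[0, 0, 0], 0]
  ]
}}

```text
time: 10.52
tool_pos: [0.4785, 0.1902, 0.1251]
tcp_rot: [-2.404, -2.022, 0.004]
wrist_force: [-0.2, 0.9, 0.5]
width: -0.002
```

```bash
python3 -c "
from h import *
go([.470,.1348,.115])"
```

```text
t 10.5167 pos [0.4785 0.1902 0.1251] F [-0.18  0.86  0.54] w -0.002 q [0.33 0.06 2.05 0.   1.04 0.5 ]
zaxis [-2.4e-03 -8.0e-04 -1.0e+00] y [ 0.985 -0.171 -0.002] shift tool mm [-56.    1.1  10.2]
```

Request:
{"api": "drive_tool", "payload": {
  "steps": [
    [[-8, 0, 0], 0],
    [[-16, 0, 0], 0],
    [[-16, 0, 0], 0],
    [[-11, 0, 0], 0],
    [[-5, 0, 0], 0],
    [[0, 0, 0], 0],
    [[0, 0, 0], 0],
    [[0, 0, 0], 0]
  ]
}}

```text
time: 11.18
tool_pos: [0.4703, 0.1357, 0.1265]
tcp_rot: [-2.404, -2.022, -0.0]
wrist_force: [-0.2, -0.3, -0.0]
width: -0.003
```

```bash
python3 -c "
from h import *
go([.470,.1348,.115])"
```

```text
t 11.1833 pos [0.4703 0.1357 0.1265] F [-0.17 -0.28 -0.  ] w -0.003 q [0.23 0.   2.1  0.   1.04 0.4 ]
zaxis [ 1.e-04  3.e-04 -1.e+00] y [ 0.985 -0.171  0.   ] shift tool mm [-0.9 -0.1 11.5]
```

Request:
{"api": "drive_tool", "payload": {
  "steps": [
    [[-1, 0, 3], 0],
    [[0, 0, 4], 0],
    [[0, 0, 3], 0],
    [[0, 0, 1.2], 0],
    [[0, 0, 0], 0],
    [[0, 0, 0], 0],
    [[0, 0, 0], 0],
    [[0, 0, 0], 0]
  ]
}}

```text
time: 11.85
tool_pos: [0.4701, 0.1345, 0.1154]
tcp_rot: [2.404, 2.022, 0.0]
wrist_force: [-0.3, -0.4, -0.2]
width: 0.001
```

```bash
python3 - <<'E'
from h import *
import cv2
for n in ("scene","top"):
    im=bot.read_camera(n)[:,:,::-1]
    c=im[120:220,260:380] if n=="scene" else im[200:310,190:300]
    cv2.imwrite(f"pics/{n}5.png",cv2.resize(c,None,fx=5.6,fy=5.6,interpolation=cv2.INTER_CUBIC))
go([.470,.1348,.115]);print(proj("scene",bot.read_state()['tool_pos']),proj("scene",[.470,.135,.09]))
E
```

```text
t 11.95 pos [0.4701 0.1344 0.1155] F [-0.69  0.19 -0.01] w -0.001 q [ 0.23  0.02  2.11 -0.    1.01  0.4 ]
zaxis [ 4.e-04  1.e-04 -1.e+00] y [ 0.985 -0.171  0.   ] shift tool mm [ 0.4 -0.1  0.5]
[295.78537489 183.11508494] [296.41821025 189.93162002]
```

View pics/scene5.png

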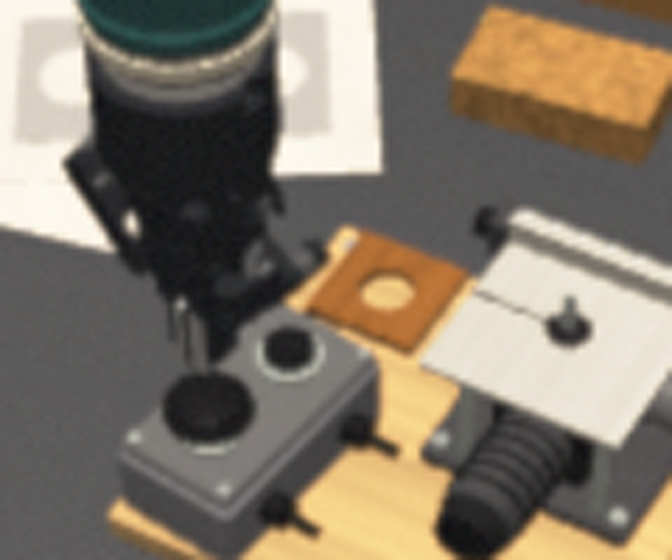

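View pics/top5.png

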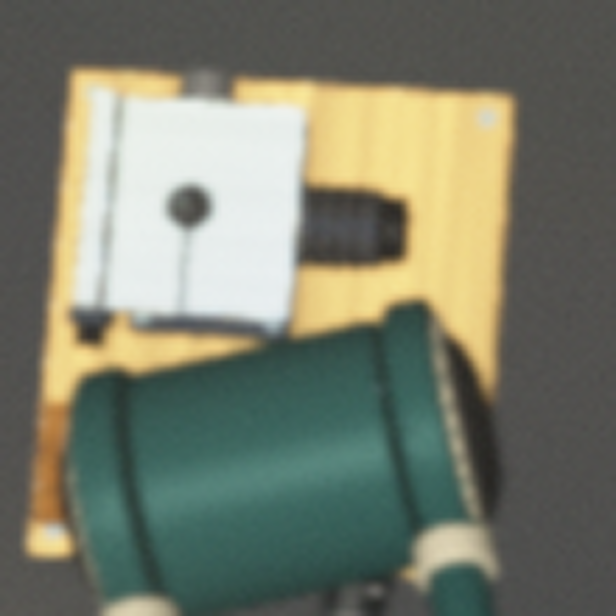

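The scene view shows the fingertips at about (205,360), clear above the mushroom dome centred at about (209,403). The start button at (289,348) looks the same as before the press.

Request:
{"api": "drive_tool", "payload": {
  "steps": [
    [[0, 0, 0], 0],
    [[0, 0, 0], 0],
    [[0, 0, 0], 0],
    [[0, 0, 0], 0],
    [[0, 0, 0], 0],
    [[0, 0, 0], 0]
  ]
}}

```text
time: 12.45
tool_pos: [0.4699, 0.1344, 0.1153]
tcp_rot: [-2.404, -2.022, -0.0]
wrist_force: [-0.0, 0.4, -0.5]
width: 0.001
```

```bash
python3 -c "
from h import *
go([.470,.1348,.115]); print(bot.finish_job())"
```

```text
t 12.45 pos [0.4699 0.1344 0.1153] F [-0.03  0.36 -0.48] w 0.001 q [0.23 0.02 2.11 0.   1.01 0.4 ]
zaxis [ 0.  0. -1.] y [ 0.985 -0.171  0.   ] shift tool mm [0.4 0.  0.3]
the job is handed in; nothing more can be done
None
```

The job is done as asked, in order, and was handed in at 12.5 s of the 43 s allowed; no verdict was reported.

1. **Pointing at the blade:** I held the shut fingertips about 25 mm above the blade tip for about 2.6 s.
2. **Start button:** I pressed it to its full 5 mm; the force rose to 6.9 N at the bottom. I then lifted straight off, and in the picture the button looks as it did before the press.
3. **Over the stop button:** The fingertips finished at z = 0.115 m, about 25 mm above the top of the saw's stop button and within about 1 mm of its estimated centre, with the arm still.

**Final checks:** The wrist force at the end was only noise, under 1 N. The force readings after each move showed contact only on the start button. In the last pictures of the saw area, the saw, its box and the blank had not moved. I did not photograph the sander or the other loose things again, but the arm stayed well clear of them.

**Disagreement:** The two cameras placed the start button about 3 to 4 mm apart, and the stop button and blade tip 2 to 3 mm apart. I aimed between the readings.

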